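Shut the red tile tray, draw out the blue one

ROBOT

A 6-joint arm with a two-finger parallel gripper is mounted at the origin on the work surface. World frame = base frame: x ahead of the robot, y to its left, z up, the work surface at z = 0. Lengths are in m, angles in rad, forces in N, time in s.
With the tool pointing down it reaches from about 0.375 to 0.975 m from the base axis. Payload 3.8 kg.
Tool frame: the origin (TCP) lies at the very end of the fingers, on their centre line; the grasp point (between the pads) lies 19 mm behind it; z points along the fingers, y is the line along which they close (so a half turn about z gives the same grasp; the last joint's range is limited). The gripper opens to 85 mm and grips with 20 to 120 N. Pads are 22 mm wide; open, the fingers measure 114 mm over their backs; the gripper's body (76 mm by 85 mm) begins 54 mm behind the grasp point. The pads swing forward as they close: fully open they stand 13 mm farther back than shut.
Start: joints at [1.2, 0.264, 1.604, -0, 1.274, -0.037], TCP at [0.221, 0.638, 0.231] pointing down, gripper open.
Joint ranges: [-2.63, 2.63], [-0.94, 2.18], [0.31, 2.57], [-1.31, 4.45], [0, 2.66], [-2.55, 2.55]. Speed limits (rad/s): [2.57, 2.57, 3.14, 3.14, 3.14, 3.14].

INTERFACE

Orientations are given as a rotation vector (axis times angle).
In Python, from workcell import monitor, viewer, job gives the robot as it stands. The module is installed in compiled form; this text tells all that it offers.
- The arm moves only by the tool step_arm, never from a script. Its argument "series" is one flat list of numbers, 4 for each row, row after row: the shift along the tool's x, y, z in m, then the turn about the tool's z in rad. A call has 1 to 8 rows; each row is the pose to reach, as a shift and turn from the pose commanded when the call began, along the tool's axes at that moment; what a row does not reach only later rows make up. A row lasts 1/8 s, in which the tool goes at most 62.5 mm and 10.7 degrees, less where a joint would pass 70% of its speed; a pose out of reach is approached as far as the arm can. A call with a gripper value outside its range is refused whole. "gripper" is the opening, from 0 (shut) to 1 (fully open), set as the call begins (left out, the last holds). The fingers move at their own pace and stop on an object; "newtons" is the grip in N (left out, the last holds). Time passes only in rows, so rows that repeat a pose let the fingers close. It gives the time, the measured TCP pose, the force, the opening and the grip force at its end, in the units of the state.
- monitor.read_state(): the state, without advancing time (a new reading comes with each control period).
- viewer.read_camera(name): name is "side" or "top" or "wrist"; returns a dict with "image" (420x560x3 uint8, red, green, blue), "intrinsics" (3x3 intrinsics, pixels), "T" (4x4, takes a point from camera to world coordinates); the wrist camera has in their place "hand_eye" (4x4, takes a point from camera to tool coordinates, whose origin is the TCP and whose axes are the flange's). Camera axes: x right, y up, looking along -z (the intrinsics and any distortion apply to the point x, -y, -z); pixel columns grow to the right and rows downward; lengths in m; the calibration is good to about 2 mm. The wrist camera is an equidistant fisheye: a pixel r from the principal point sees the ray r / f radians off the axis. A picture is of the moment at which its call begins: read the wrist's pose just before it. There is no depth.
- job.finish_job(): hands the job in; it is judged then, once.
Trained networks look in a picture, given as the dict that the camera call returned (one of the last four; its "shot" number tells which), for a name from the list of things; names that differ only in an ending like _2 or _b are one class to them, and where a whole thing is asked for, a point or a joint stands for the part that bears it (a point fixed in the world has none). Each returns a list of dicts, best first, with "score" (0 to 1); they miss things now and then, are a little off and sometimes report something else, mostly with a low value. They report only what shows in the picture. A call takes as long as a camera call.
- viewer.boxes_of(picture, label): "extent" ([centre column, centre row, width, height] in pixels, round what is visible of it).
- viewer.spot_point(picture, label): "point" ([column, row] in pixels: a listed point, or the origin of a listed thing).
The state is a dict: "time": time; "q": joint angles; "joint_vel": joint speeds; "joint_torque": joint torques, N m; "tool_pos": TCP position; "tcp_rot": TCP orientation; "wrist_force": force on the tool from outside, world axes, zero at the start; "torque": the same for the moment, N m; "width": opening from 0.0 (shut) to 1.0 (fully open); "grip_force": force on a finger pad.
Only numpy, scipy, OpenCV 4.12 (cv2) and the standard library are available. Lean on these libraries where they do the work, as an engineer would, in place of code of your own. Each camera call takes 0.05 s, during which the arm holds its last target. There are 200 camera calls.

TASK

The tray with the red lip has been left standing out of its drying case: push it fully home with the fingertips. Then hook a fingertip behind the upright lip of the blue tray and draw it out along its rails as far as it goes, ready for the painter, and move clear. Do not pinch either lip, and leave the cups and the jar standing where they are.

Things in the scene. Friction and masses are not known exactly. Their poses are not given: they have to be found in the camera images.
- red_tray (a joint): travel of the red tray in m along its two rails: 0 = fully home, 0.11 = drawn out against its stop. It starts between 0.04 and 0.07. About 2 N of friction; stays where left, cannot lift; hard stops at both ends. Case: fixed white box 140 mm wide, 200 deep, 66 high. Tray: 116 mm wide, floor top 14 mm above the bench, side rims 5 mm thick to 26 mm.
- red_lip_front (a point): point on the red tray's upright lip, which is red, 8 mm thick, 140 mm wide, top 52 mm above the bench. It is the middle of the top edge of its front face, which looks to the robot. x: level, into the case (tray opens along -x); y: along the lip; z: up.
- red_lip_back (a point): point on the red tray's upright lip, which is red, 8 mm thick, 140 mm wide, top 52 mm above the bench. It is the middle of the top edge of its back face, which a fingertip hooks; behind it, tray shut, 53 mm of bare tray floor lie open from above before the case begins. x: level, into the case (tray opens along -x); y: along the lip; z: up.
- blue_tray (a joint): travel of the blue tray in m along its two rails: 0 = fully home, 0.11 = drawn out against its stop. It starts between 0 and 0.012. About 2 N of friction; stays where left, cannot lift; hard stops at both ends. Case: fixed white box 140 mm wide, 200 deep, 66 high. Tray: 116 mm wide, floor top 14 mm above the bench, side rims 5 mm thick to 26 mm.
- blue_lip_front (a point): point on the blue tray's upright lip, which is blue, 8 mm thick, 140 mm wide, top 52 mm above the bench. It is the middle of the top edge of its front face, which looks to the robot. x: level, into the case (tray opens along -x); y: along the lip; z: up.
- blue_lip_back (a point): point on the blue tray's upright lip, which is blue, 8 mm thick, 140 mm wide, top 52 mm above the bench. It is the middle of the top edge of its back face, which a fingertip hooks; behind it, tray shut, 53 mm of bare tray floor lie open from above before the case begins. x: level, into the case (tray opens along -x); y: along the lip; z: up.
- cup_a_mid (a point): loose white cup with handle, 90 mm wide at the rim, 60 mm high, to be left alone, standing between the robot and the trays; point at its axis, 30 mm above the bench
- cup_b_mid (a point): loose blue cup with handle, 90 mm wide at the rim, 60 mm high, to be left alone, out on the left (+y) side; point at its axis, 30 mm above the bench
- jar_mid (a point): loose amber jar with a white cap, 64 mm wide, 85 mm high, to be left alone, out on the right (-y) side; point at its axis, 42 mm above the bench

How it is judged:
By the outcome, as a careful person would: the job done as asked, in the order asked, and still so for the second after the job is handed in, with the robot touching nothing.
It also fails if it takes over 61 s, if anything falls off the work surface, if the arm or the gripper's body presses on something with over 40 N, if the wrist force passes 120 N, or if a joint passes its speed limit or range.

## Working session

There is one attempt and no reset: what is moved stays moved. The work goes in short steps, Python scripts to look and compute and a tool call to move; the robot and the scene stay as the last step left them, time stands still between calls to the robot, and variables do not carry over. Pictures are saved under pics/ and viewed, at most 10 in all, crops included, and the job is handed in when it is done.

Besides the shell and the picture viewer there is one more tool, called after "Call:" as name(argument=value, ...), one argument or row to a line, values as JSON. step_arm: Moves the arm, as the interface text tells. Its arguments: {"type":"object","properties":{"series":{"type":"array"},"gripper":{"type":"number"},"newtons":{"type":"number"}},"required":["series"]}

```bash
mkdir -p pics
cat > h.py <<'E'
import numpy as np, cv2
from scipy.spatial.transform import Rotation as R
from workcell import monitor, viewer, job
def ray(p,uv,s=None):
    K=p["intrinsics"]; u,v=uv
    a=(u-K[0,2])/K[0,0]; b=(v-K[1,2])/K[1,1]
    if "T" in p: d=np.array([a,b,1.]); T=p["T"]
    else:
        r=np.hypot(a,b); d=np.array([a/r*np.sin(r),b/r*np.sin(r),np.cos(r)])
        W=np.eye(4); W[:3,:3]=R.from_rotvec(s["tcp_rot"]).as_matrix(); W[:3,3]=s["tool_pos"]; T=W@p["hand_eye"]
    d=d*[1,-1,-1]
    return T[:3,3],T[:3,:3]@d
def at(p,uv,z,s=None):
    o,d=ray(p,uv,s); return o+d*(z-o[2])/d[2]
def save(p,n): cv2.imwrite(f"pics/{n}.png",p["image"][:,:,::-1])
Z=dict(red_lip_front=.052,red_lip_back=.052,blue_lip_front=.052,blue_lip_back=.052,cup_a_mid=.03,cup_b_mid=.03,jar_mid=.042)
def look(name,labels=Z):
    s=monitor.read_state(); p=viewer.read_camera(name)
    for l in labels:
        for r in viewer.spot_point(p,l)[:2]:
            print(name,l,round(r["score"],2),np.round(r["point"],0),np.round(at(p,r["point"],Z[l],s),3))
    return p,s
E
python3 - <<'E'
from h import *
for n in("top","side"):
    p,s=look(n); save(p,n+"0"); print(p.get("T"))
print(s)
print(R.from_rotvec(s["tcp_rot"]).as_matrix().round(3))
E
```

```text
top red_lip_back 0.84 [347. 215.] [ 0.547 -0.185  0.052]
top blue_lip_front 0.57 [205. 203.] [0.58  0.211 0.052]
top blue_lip_back 0.93 [208. 197.] [0.596 0.204 0.052]
top cup_a_mid 0.78 [264. 280.] [0.366 0.049 0.03 ]
top cup_a_mid 0.58 [205. 200.] [0.591 0.216 0.03 ]
top cup_b_mid 0.92 [113. 227.] [0.517 0.473 0.03 ]
top jar_mid 0.97 [424. 242.] [ 0.471 -0.403  0.042]
[[-0.00293382  0.99610023 -0.08818002  0.46144618]
 [-0.99984484 -0.00139033  0.01756023  0.02306354]
 [ 0.01736915  0.08821785  0.99594976  1.17032469]
 [ 0.          0.          0.          1.        ]]
side red_lip_front 0.86 [302. 265.] [ 0.54  -0.184  0.052]
side red_lip_back 0.97 [302. 261.] [ 0.544 -0.174  0.052]
side blue_lip_front 0.87 [257. 167.] [0.593 0.218 0.052]
side blue_lip_back 0.97 [259. 170.] [0.591 0.199 0.052]
side cup_a_mid 0.87 [206. 224.] [0.367 0.079 0.03 ]
side cup_b_mid 0.98 [207. 132.] [0.519 0.491 0.03 ]
side jar_mid 0.82 [325. 351.] [ 0.475 -0.406  0.042]
[[ 0.89321154  0.31835725 -0.3175245   0.19475636]
 [-0.44938245  0.65580897 -0.60660532 -0.70749951]
 [ 0.01511821  0.68451681  0.7288403   0.93540915]
 [ 0.          0.          0.          1.        ]]
{'time': 0.4, 'q': array([ 1.20009429e+00,  2.64069981e-01,  1.60420966e+00,  2.00580310e-05,
        1.27368439e+00, -3.68971374e-02]), 'joint_vel': array([-0.00133652, -0.00242191, -0.00326358, -0.00032369, -0.00100591,
        0.00197506]), 'joint_torque': array([ 6.03865974e-04, -5.14248168e+01, -3.67012990e+01, -6.92681351e-05,
        4.92294974e-03, -1.65714806e-05]), 'tool_pos': array([0.2211106 , 0.6376405 , 0.23105167]), 'tcp_rot': array([-5.21902016e-01, -3.09784314e+00,  5.65173287e-04]), 'wrist_force': array([0.31976931, 0.17606356, 0.46381962]), 'torque': array([-0.00710624,  0.04540802,  0.0361411 ]), 'grip_force': 0.0, 'width': 0.9986262259984492}
[[-0.945  0.328 -0.   ]
 [ 0.328  0.945 -0.   ]
 [ 0.    -0.    -1.   ]]
```

View pics/top0.png

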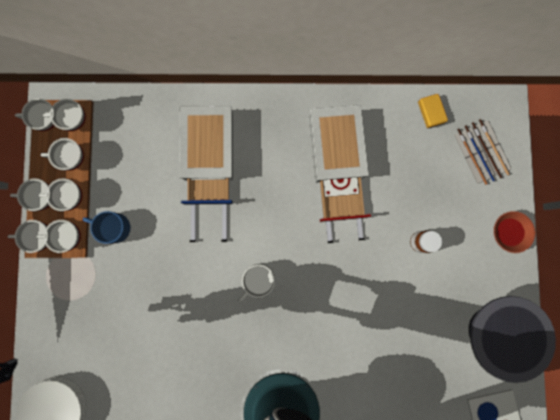

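View pics/side0.png

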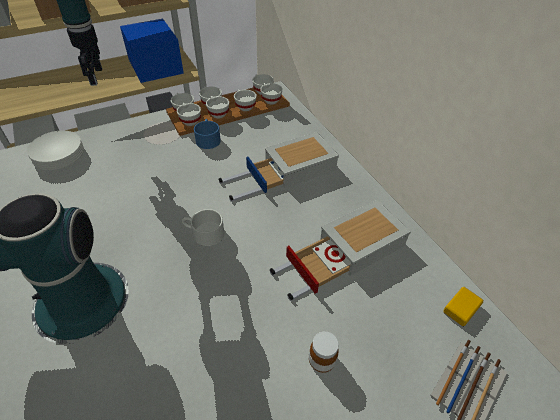

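The top view shows the red lip across columns 320–369 at row ~217, the blue lip at 182–232, row ~202, the white cup at (258,280) and the jar at (430,240). The side view agrees. Next I'll get the lip lines and yaws by colour.

```bash
cat >> h.py <<'E'
def lip(p,col,s=None):
    h=cv2.cvtColor(p["image"],cv2.COLOR_RGB2HSV).astype(int); H,S,V=h[...,0],h[...,1],h[...,2]
    m=((H<8)|(H>172)) if col=="red" else ((H>100)&(H<125))
    m=(m&(S>130)&(V>50)).astype(np.uint8)
    return m
E
python3 - <<'E'
from h import *
p=viewer.read_camera("top")
for c,(u,v) in dict(red=(345,217),blue=(207,202)).items():
    m=lip(p,c); w=np.zeros_like(m); w[v-20:v+20,u-45:u+45]=1; m*=w
    ys,xs=np.nonzero(m); print(c,len(xs),xs.min(),xs.max(),ys.min(),ys.max())
    P=np.array([at(p,(a,b),.05) for a,b in zip(xs,ys)])
    (cx,cy),(a,b),an=cv2.minAreaRect((P[:,:2]*1000).astype(np.float32)); print(cx,cy,a,b,an)
    print("yaw of lip line deg from y:",np.degrees(np.arctan(np.polyfit(P[:,1],P[:,0],1)[0])))
s=monitor.read_state(); Rm=R.from_rotvec(s["tcp_rot"]).as_matrix()
for t in ([.42,-.19,.231],[.60,.205,.231]): print(Rm.T@(np.array(t)-s["tool_pos"]))
E
```

```text
red 126 321 370 214 220
540.548095703125 -180.41201782226562 8.013175964355469 138.39645385742188 5.24187707901001
yaw of lip line deg from y: -4.912561412606607
blue 95 183 231 200 203
584.705322265625 206.3590087890625 6.170948505401611 133.51661682128906 1.3895456790924072
yaw of lip line deg from y: -0.3907799011057502
[-4.59046812e-01 -7.16929527e-01  2.94308911e-04]
[-4.99708184e-01 -2.84758667e-01  3.20767595e-04]
```

Call:
step_arm(
  series=[-0.333,-0.35,0,-0.42,-0.333,-0.35,0,-0.42,-0.333,-0.35,0,-0.42,-0.333,-0.35,0,-0.42,-0.333,-0.35,0,-0.42,-0.333,-0.35,0,-0.42,-0.333,-0.35,0,-0.42,-0.333,-0.35,0,-0.42],
  gripper=0,
)

```text
time: 1.85
tool_pos: [0.4218, 0.1957, 0.2317]
tcp_rot: [-0.133, 3.137, 0.0]
wrist_force: [0.7, 0.6, -0.4]
width: 0.002
grip_force: 0.0
```

Call:
step_arm(
  series=[-0.005,-0.382,0,0,-0.005,-0.382,0,0,-0.005,-0.382,0,0,-0.005,-0.382,0,0,-0.005,-0.382,0,0,-0.005,-0.382,0,0,-0.005,-0.382,0,0,-0.005,-0.382,0,0],
)

```text
time: 2.85
tool_pos: [0.4588, -0.1824, 0.2312]
tcp_rot: [0.133, -3.138, -0.001]
wrist_force: [-0.5, 0.1, 0.3]
width: 0.001
grip_force: 0.0
```

```bash
cat >> h.py <<'E'
def totool(s,t):
    return R.from_rotvec(s["tcp_rot"]).as_matrix().T@(np.array(t)-s["tool_pos"])
E
python3 - <<'E'
from h import *
p,s=look("wrist",["red_lip_front","red_lip_back","blue_lip_front","blue_lip_back","cup_a_mid"]); save(p,"w1")
print(s["tool_pos"],R.from_rotvec(s["tcp_rot"]).as_matrix().round(3))
m=lip(p,"red"); n,l,st,c=cv2.connectedComponentsWithStats(m)
k=1+np.argmax(st[1:,4]); print(st[k]); ys,xs=np.nonzero(l==k)
P=np.array([at(p,(a,b),.052,s) for a,b in zip(xs,ys)])
print(cv2.minAreaRect((P[:,:2]*1000).astype(np.float32)),P.min(0),P.max(0))
E
```

```text
wrist red_lip_front 0.56 [276. 255.] [ 0.537 -0.179  0.052]
wrist red_lip_back 0.69 [275. 261.] [ 0.545 -0.18   0.052]
wrist blue_lip_front 0.78 [530. 294.] [0.586 0.213 0.052]
wrist blue_lip_back 0.97 [525. 295.] [0.589 0.203 0.052]
wrist cup_a_mid 0.64 [489. 131.] [0.37  0.065 0.03 ]
[ 0.45876194 -0.18236883  0.23116598] [[-0.996 -0.084 -0.   ]
 [-0.084  0.996  0.001]
 [ 0.     0.001 -1.   ]]
[ 214  241  123   21 2151]
((532.4935913085938, -181.2841033935547), (24.756515502929688, 137.5003204345703), 4.683094501495361) [ 0.51540316 -0.24893744  0.052     ] [ 0.54985358 -0.11193755  0.052     ]
```

View pics/w1.png

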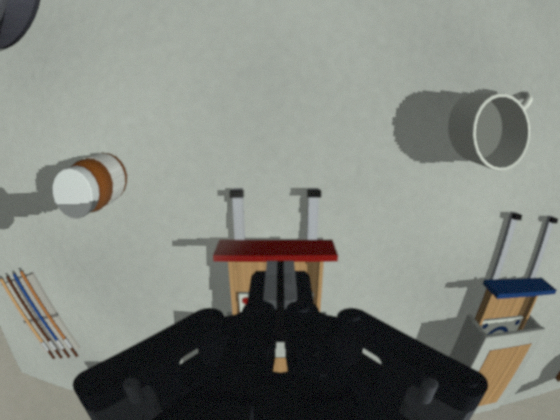

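Wrist view: the red lip is at row ~250, columns 214–337, with the fingertips centred over the tray behind it. The white cup (500,130) and jar (90,185) are clear of the path. I'll descend in front of the lip.

Call:
step_arm(
  series=[0,-0.003,0.05,0,0,-0.003,0.1,0,0,-0.003,0.15,0,0,-0.003,0.2,0,-0.025,-0.003,0.2,0,-0.05,-0.003,0.2,0,-0.06,-0.003,0.2,0,-0.07,-0.003,0.2,0],
)

```text
time: 4.15
tool_pos: [0.5286, -0.1785, 0.0313]
tcp_rot: [0.137, -3.137, -0.0]
wrist_force: [-2.6, -1.1, 2.0]
width: -0.003
grip_force: 1.3
```

Call:
step_arm(
  series=[-0.005,0,0,0,-0.01,0,0,0,-0.015,0,0,0,-0.02,0,0,0,-0.025,0,0,0,-0.03,0,0,0],
)

```text
time: 4.9
tool_pos: [0.5589, -0.1764, 0.0311]
tcp_rot: [0.135, -3.138, -0.0]
wrist_force: [-3.2, 1.6, -0.5]
width: -0.002
grip_force: 1.2
```

Call:
step_arm(
  series=[-0.002,0,0,0,-0.004,0,0,0,-0.006,0,0,0,-0.008,0,0,0,-0.01,0,0,0,-0.012,0,0,0,-0.014,0,0,0,-0.016,0,0,0],
)

```text
time: 5.9
tool_pos: [0.5749, -0.1752, 0.0312]
tcp_rot: [0.135, -3.139, 0.0]
wrist_force: [-3.5, 0.0, -1.3]
width: 0.001
grip_force: 1.1
```

Run:
```python
from h import *
p=viewer.read_camera("side"); cv2.imwrite("pics/s1.png",cv2.resize(p["image"][180:320,240:440,::-1],None,fx=3,fy=3))
```

```text
(no output)
```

View pics/s1.png

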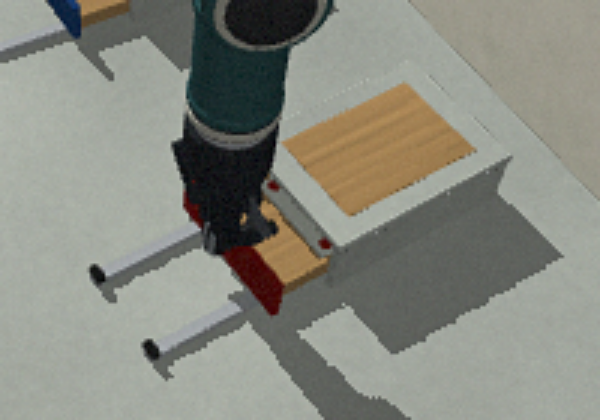

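Side crop: fingertips against the front of the red lip (~(225,240)), and bare tray floor is still showing before the case. I'll keep pushing.

Call:
step_arm(
  series=[-0.002,0,0,0,-0.004,0,0,0,-0.006,0,0,0,-0.008,0,0,0,-0.01,0,0,0,-0.012,0,0,0],
)

```text
time: 6.7
tool_pos: [0.5809, -0.1747, 0.0313]
tcp_rot: [0.137, -3.126, -0.001]
wrist_force: [-24.2, -4.0, 18.1]
width: 0.001
grip_force: 11.9
```

Call:
step_arm(
  series=[-0.002,0,0,0,-0.004,0,0,0,-0.006,0,0,0,-0.008,0,0,0],
)

```text
time: 7.2
tool_pos: [0.5808, -0.1745, 0.031]
tcp_rot: [0.138, -3.109, -0.003]
wrist_force: [-44.8, -8.1, 34.6]
width: 0.001
grip_force: 23.4
```

Stop reached: force has risen and the TCP has held at 0.581. I'll back off and rise.

Call:
step_arm(
  series=[0.02,0,0,0,0.045,0,0,0,0.06,0,-0.01,0,0.06,0,-0.06,0,0.06,0,-0.11,0,0.06,0,-0.15,0,0.06,0,-0.15,0,0.06,0,-0.15,0],
)

```text
time: 8.2
tool_pos: [0.5353, -0.1786, 0.1817]
tcp_rot: [-0.136, 3.137, -0.001]
wrist_force: [-0.6, 0.6, -0.2]
width: -0.002
grip_force: 0.0
```

Run:
```python
from h import *
s=monitor.read_state(); print(s["tool_pos"], s["tcp_rot"])
for z in (.18,): print(totool(s,[.53,.205,z]))
p,s=look("wrist",["red_lip_front","red_lip_back","blue_lip_front","blue_lip_back"])
look("top",["red_lip_front","red_lip_back"])
```

```text
[ 0.53528528 -0.17859511  0.18171655] [-1.35503502e-01  3.13736822e+00 -5.57546098e-04]
[-0.02780566  0.38262304  0.00159503]
wrist red_lip_front 0.75 [275. 257.] [ 0.592 -0.178  0.052]
wrist red_lip_back 0.81 [276. 264.] [ 0.598 -0.177  0.052]
top red_lip_front 0.85 [346. 201.] [ 0.586 -0.181  0.052]
top red_lip_back 0.59 [348. 198.] [ 0.596 -0.187  0.052]
```

Call:
step_arm(
  series=[-0.028,0.383,0,0.07,-0.028,0.383,0,0.07,-0.028,0.383,0,0.07,-0.028,0.383,0,0.07,-0.028,0.383,0,0.07,-0.028,0.383,0,0.07,-0.028,0.383,0,0.07,-0.028,0.383,0,0.07],
)

```text
time: 9.6
tool_pos: [0.5296, 0.2057, 0.1809]
tcp_rot: [0.028, -3.141, 0.001]
wrist_force: [0.4, -0.5, 0.3]
width: 0.003
grip_force: 0.0
```

Run:
```python
from h import *
p,s=look("wrist",["blue_lip_front","blue_lip_back"]); save(p,"w2")
print(s["tool_pos"],R.from_rotvec(s["tcp_rot"]).as_matrix().round(3))
m=lip(p,"blue"); n,l,st,c=cv2.connectedComponentsWithStats(m)
for k in range(1,n):
  if st[k][4]>300:
    print(st[k]); ys,xs=np.nonzero(l==k)
    low=[(x,ys[xs==x].max()) for x in np.unique(xs)]
    P=np.array([at(p,q,.052,s) for q in low]); print(P[::12].round(4)); print(np.degrees(np.arctan(np.polyfit(P[5:-5,1],P[5:-5,0],1)[0])))
look("top",["blue_lip_back","blue_lip_front"])
```

```text
wrist blue_lip_front 0.73 [286. 255.] [0.583 0.212 0.052]
wrist blue_lip_front 0.2 [282. 262.] [0.59  0.209 0.052]
wrist blue_lip_back 0.63 [278. 262.] [0.59  0.205 0.052]
[0.52958273 0.20570067 0.18088817] [[-1.    -0.018 -0.001]
 [-0.018  1.    -0.001]
 [ 0.001 -0.001 -1.   ]]
[ 479  150   81   84 2461]
[[0.5167 0.4038 0.052 ]
 [0.5309 0.4233 0.052 ]
 [0.5427 0.4439 0.052 ]
 [0.5555 0.4665 0.052 ]
 [0.5581 0.4876 0.052 ]
 [0.5546 0.5078 0.052 ]
 [0.5371 0.5241 0.052 ]]
8.090935989333206
[ 212  238  144   25 2705]
[[0.5887 0.1423 0.052 ]
 [0.5904 0.1539 0.052 ]
 [0.5889 0.1655 0.052 ]
 [0.5886 0.177  0.052 ]
 [0.5893 0.1883 0.052 ]
 [0.5869 0.1996 0.052 ]
 [0.5878 0.2109 0.052 ]
 [0.5887 0.2223 0.052 ]
 [0.5886 0.2336 0.052 ]
 [0.5885 0.2451 0.052 ]
 [0.5885 0.2566 0.052 ]
 [0.5885 0.2683 0.052 ]]
-0.4318890983084167
top blue_lip_back 0.86 [211. 199.] [0.592 0.196 0.052]
```

View pics/w2.png

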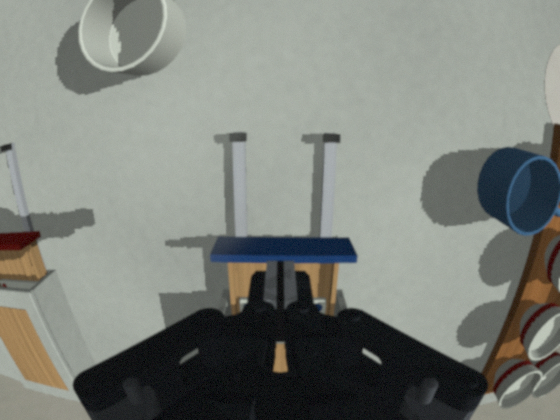

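Wrist view: the blue lip's back edge is at row ~261, columns 212–355, and bare floor shows behind it. Its back face is at x≈0.590, y≈0.205. I'll go over the gap and descend.

Call:
step_arm(
  series=[-0.045,0,0,0,-0.086,0,0,0,-0.086,0,0.03,0,-0.086,0,0.07,0,-0.086,0,0.1,0,-0.086,0,0.1,0],
)

```text
time: 10.65
tool_pos: [0.6133, 0.2049, 0.0779]
tcp_rot: [0.023, -3.135, 0.003]
wrist_force: [0.2, -0.3, 0.8]
width: -0.0
grip_force: 0.0
```

Run:
```python
from h import *
p=viewer.read_camera("side"); cv2.imwrite("pics/s2.png",cv2.resize(p["image"][90:230,200:400,::-1],None,fx=3,fy=3))
```

```text
(no output)
```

View pics/s2.png

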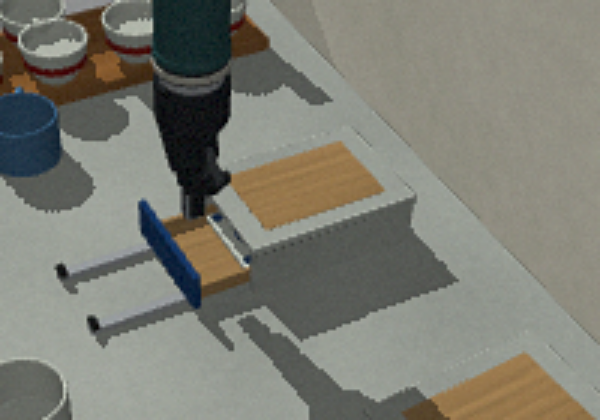

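Side crop: the shut fingertips (193,210) hang over the gap between the blue lip and the case. I'll descend and draw.

Call:
step_arm(
  series=[0,0,0.015,0,0,0,0.03,0,0,0,0.04,0,0,0,0.05,0,0,0,0.05,0],
)

```text
time: 11.32
tool_pos: [0.6149, 0.2065, 0.0299]
tcp_rot: [0.026, -3.139, 0.001]
wrist_force: [-0.3, -0.3, 0.3]
width: -0.001
grip_force: 0.0
```

Call:
step_arm(
  series=[0.005,0,0,0,0.01,0,0,0,0.015,0,0,0,0.02,0,0,0,0.025,0,0,0,0.03,0,0,0],
)

```text
time: 12.08
tool_pos: [0.5861, 0.2064, 0.0318]
tcp_rot: [-0.025, 3.14, 0.001]
wrist_force: [1.4, 0.7, 0.8]
width: 0.002
grip_force: 1.2
```

Call:
step_arm(
  series=[0.008,0,0,0,0.016,0,0,0,0.024,0,0,0,0.032,0,0,0,0.04,0,0,0,0.048,0,0,0,0.056,0,0,0,0.064,0,0,0],
)

```text
time: 13.08
tool_pos: [0.5213, 0.2053, 0.0313]
tcp_rot: [0.025, -3.141, -0.0]
wrist_force: [2.8, 1.5, 0.9]
width: 0.0
grip_force: 1.3
```

Call:
step_arm(
  series=[0.003,0,0,0,0.006,0,0,0,0.009,0,0,0,0.012,0,0,0,0.015,0,0,0,0.018,0,0,0],
)

```text
time: 13.82
tool_pos: [0.5035, 0.2048, 0.0311]
tcp_rot: [0.026, -3.141, 0.0]
wrist_force: [1.0, 0.3, -2.1]
width: 0.0
grip_force: 1.1
```

Call:
step_arm(
  series=[0.002,0,0,0,0.004,0,0,0,0.006,0,0,0,0.008,0,0,0,0.01,0,0,0,0.012,0,0,0],
)

```text
time: 14.58
tool_pos: [0.5015, 0.2054, 0.0334]
tcp_rot: [-0.028, 3.122, 0.004]
wrist_force: [26.9, -2.1, -17.2]
width: -0.006
grip_force: 13.4
```

Call:
step_arm(
  series=[0.002,0,0,0,0.004,0,0,0,0.006,0,0,0],
)

```text
time: 14.95
tool_pos: [0.5015, 0.206, 0.0352]
tcp_rot: [-0.029, 3.11, 0.007]
wrist_force: [39.5, -4.4, -21.9]
width: 0.0
grip_force: 19.3
```

At the stop. I'll ease off into the gap and then lift straight up.

Call:
step_arm(
  series=[-0.015,0,0,0,-0.028,0,0,0,-0.028,0,0,0,-0.028,0,-0.03,0,-0.028,0,-0.08,0,-0.028,0,-0.13,0,-0.028,0,-0.18,0,-0.028,0,-0.2,0],
)

```text
time: 15.95
tool_pos: [0.5143, 0.2057, 0.2346]
tcp_rot: [-0.026, 3.138, 0.002]
wrist_force: [1.2, -0.9, 0.2]
width: 0.001
grip_force: 0.0
```

Run:
```python
from h import *
print(monitor.read_state()["tool_pos"])
p,s=look("side"); save(p,"s3"); look("top")
```

```text
[0.51434527 0.20572032 0.23457539]
side red_lip_front 0.67 [320. 259.] [ 0.59  -0.187  0.052]
side red_lip_front 0.62 [322. 254.] [ 0.604 -0.178  0.052]
side red_lip_back 0.64 [319. 256.] [ 0.593 -0.177  0.052]
side blue_lip_front 0.71 [225. 181.] [0.475 0.199 0.052]
side blue_lip_back 0.67 [228. 179.] [0.489 0.203 0.052]
side cup_a_mid 0.81 [207. 224.] [0.369 0.075 0.03 ]
side cup_a_mid 0.34 [209. 133.] [0.524 0.483 0.03 ]
side cup_b_mid 0.89 [207. 133.] [0.517 0.486 0.03 ]
side jar_mid 0.83 [324. 350.] [ 0.475 -0.403  0.042]
top red_lip_back 0.91 [346. 196.] [ 0.6   -0.184  0.052]
top blue_lip_front 0.87 [210. 239.] [0.48  0.197 0.052]
top blue_lip_back 0.9 [208. 234.] [0.493 0.202 0.052]
top cup_a_mid 0.78 [260. 279.] [0.369 0.06  0.03 ]
top cup_b_mid 0.85 [110. 228.] [0.514 0.481 0.03 ]
top jar_mid 0.57 [423. 240.] [ 0.476 -0.4    0.042]
```

View pics/s3.png

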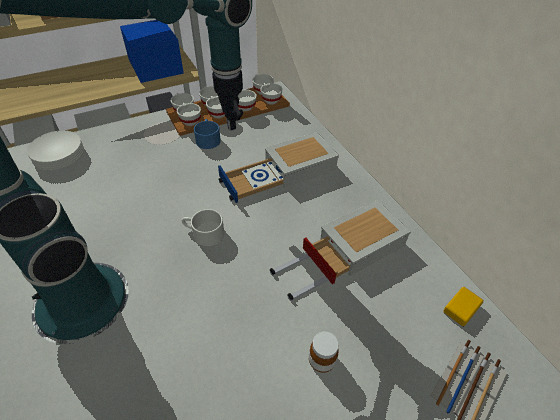

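The side view shows the red lip home at (320,258) and the blue tray fully out at (228,182), flush with its rail ends. The cups and jar have not moved, and the gripper is about 0.18 m above everything.

```bash
python3 -c "
from h import *
print(job.finish_job())"
```

```text
the job is handed in; nothing more can be done
None
```

The red tray is pushed home to its stop, then the blue tray was hooked and drawn out to its stop; the cups and jar still stand where they were, the arm is clear, and the job was handed in after about 16 s.

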